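Cure a printed house front and stand it in the diorama

ROBOT

A 6-joint arm with a two-finger parallel gripper is mounted at the origin on the work surface. World frame = base frame: x ahead of the robot, y to its left, z up, the work surface at z = 0. Lengths are in m, angles in rad, forces in N, time in s.
With the tool pointing down it reaches from about 0.325 to 0.85 m from the base axis. Payload 4.4 kg.
Tool frame: the origin (TCP) lies on the centre line of the jaws, within the pads' length; the fingertips stand 19 mm ahead of it and the grasp point (between the pads) is the TCP; z points along the fingers, y is the line along which they close (so a half turn about z gives the same grasp; the last joint's range is limited). The gripper opens to 94 mm and grips with 3 to 60 N. Pads are 16 mm wide; open, the fingers measure 119 mm over their backs; the gripper's body (75 mm by 177 mm) begins 78 mm behind the grasp point.
Start: joints at [1.179, 0.207, 1.542, -0, 1.393, -0.15], TCP at [0.137, 0.558, 0.192] pointing down, gripper open.
Joint ranges: [-2.73, 2.73], [-0.86, 2.22], [0.23, 2.46], [-1.11, 4.25], [0.08, 2.63], [-2.82, 2.82]. Speed limits (rad/s): [2.79, 2.79, 3.14, 3.14, 3.14, 3.14].

INTERFACE

Orientations are given as a rotation vector (axis times angle).
In Python, from workcell import ctrl gives the robot as it stands.
- The arm moves only by the shell command python3 -m inch 'ROWS' [FORCE]. ROWS is text: rows parted by semicolons, each of 5 numbers parted by spaces: the shift along the tool's x, y, z normalised to -1 to 1, where 1 is 0.5 m, then the turn about the tool's z normalised to -1 to 1, where 1 is 0.5 rad, then the opening, from 0 (shut) to 1 (fully open). In form: dx dy dz twist claw; .... A call has 1 to 20 rows; each row is the pose to reach, as a shift and turn from the pose commanded when the call began, along the tool's axes at that moment; what a row does not reach only later rows make up. A row lasts 1/8 s, in which the tool goes at most 62.5 mm and 10.7 degrees, less where a joint would pass 70% of its speed; a pose out of reach is approached as far as the arm can. A call with a number of a shift or a turn outside -1 to 1 is refused whole. A call with a gripper value outside its range is refused whole. The fingers move at their own pace and stop on an object; FORCE is the grip in N (left out, the last holds). Time passes only in rows, so rows that repeat a pose let the fingers close. It gives the time, the measured TCP pose, the force, the opening and the grip force at its end, in the units of the state.
- ctrl.observe(): the state, without advancing time (a new reading comes with each control period).
- ctrl.capture(name): name is "scene" or "top"; returns a dict with "image" (400x640x3 uint8, red, green, blue), "camera_matrix" (3x3 intrinsics, pixels), "R" (3x3) and "t" (3): a world point X has camera coordinates R X + t. Camera axes: x right, y down, z forward; pixel columns grow to the right and rows downward; lengths in m; the calibration is good to about 2 mm. A picture is of the moment at which its call begins. There is no depth.
- ctrl.hand_in(): hands the job in; it is judged then, once.
Trained networks look in a picture, given as the dict that the camera call returned (one of the last four; its "shot" number tells which), for a name from the list of things; names that differ only in an ending like _2 or _b are one class to them, and where a whole thing is asked for, a point or a joint stands for the part that bears it (a point fixed in the world has none). Each returns a list of dicts, best first, with "score" (0 to 1); they miss things now and then, are a little off and sometimes report something else, mostly with a low value. They report only what shows in the picture. A call takes as long as a camera call. They do not tell look-alikes from the thing itself.
- ctrl.search_frame(picture, name): "centre" ([row, column] in pixels, amid what is visible of it).
- ctrl.silhouettes(picture, name): "region" (400x640 bool, what is visible of it) and "centre" ([row, column] in pixels, amid what is visible of it).
The state is a dict: "t": time; "qpos": joint angles; "dq": joint speeds; "joint_efforts": joint torques, N m; "tcp_pos": TCP position; "tool_rot": TCP orientation; "wrist_force": force on the tool from outside, world axes, zero at the start; "torque": the same for the moment, N m; "gripper_width": finger opening in m; "grip_force": force on a finger pad.
Only numpy, scipy, OpenCV 4.12 (cv2) and the standard library are available. Lean on these libraries where they do the work, as an engineer would, in place of code of your own. Each camera call takes 0.05 s, during which the arm holds its last target. There are 200 camera calls.

TASK

Take the brick house front out of the red drip rack and hold it before the window of the curing lamp, close (roughly 5 to 10 cm off), centred on it and square to it within some 20 degrees: first the brick front for a good second, then turned round with the plain grey back for a good second. Then stand it gently in the empty slot of the diorama base beside the other house, upright and right down on the slot's floor, brick front to the street, and let go; leave everything else where it stands.

Things in the scene. Friction and masses are not known exactly. Their poses are not given: they have to be found in the camera images.
- panel: House front (mm): slab 12 thick (x) x 66 wide (y) x 120 tall (z), 110 g. Origin: centre of its bottom; z up the house, x out of the brick front (windows, green door); the back is plain grey. A yellow awning juts 12 from the front at 60 above the bottom; above 65 both faces are flat and free. It starts in the drip rack, leaning 35 degrees, top towards the robot, brick front up and away from it.
- awning (a point): middle of the front edge of the yellow awning on the panel: 18 in front of the slab's mid-plane, 60 above its bottom.
- drip_rack: fixed drip rack: white plate 150 (x) x 110 (y) x 12, with a red tilted ledge and back rest. Origin under the plate, 10 on +x of its centre. The panel's bottom rests at (35, 0, 32) from it. The rest supports the grey back over its lowest 68 only, 54 wide; a lip 12 high stands 6 off the panel's front at the ledge.
- diorama: fixed diorama base: dark wooden block 160 (x) x 220 (y) x 30 high, origin under its centre. Grey pavement and black street with white dashes on its +x side, green lawn on its -x side. Two slots run along y, side by side; the one at +y is empty, the plaster house stands in the other.
- slot (a point): centre of the empty slot's mouth, on the base's top face, 30 above the table; axes as the diorama: x to the street, y along the slot. Slot 15 wide (x) x 70 long (y) x 20 deep.
- lamp_window (a point): centre of the curing lamp's violet window (110 wide x 80 tall), 160 above the table. x points into the lamp: the light shines along -x, aslant towards the robot's right; z up. The black lamp head is 140 wide, 85 deep, its top 215 above the table, with a violet strip along the window edge, on a fixed foot 20 high.
- neighbour: bystander: plaster house front of the same size and shape as the panel, standing in the other slot, 86 from the empty one centre to centre; origin at its bottom centre. Leave alone.
- car: bystander: blue model car 26 x 62 x 29 high on the street of the diorama, origin under its centre.
- paint_jar: bystander: paint jar, diameter 42, 48 high, origin under its centre.
- spray_can: bystander: red can, diameter 52, 150 high, origin under its centre.
- glue_bottle: bystander: white glue bottle, diameter 44, 120 high, origin under its centre.
- screwdriver: bystander: screwdriver lying flat, 160 long.
- brush: bystander: brush lying flat, 170 long.
There are look-alikes about, which are no part of the job. Leave any blue look-alike of the part that bears lamp_window alone. Leave any pink or purple look-alike of the panel alone.

How it is judged:
By the outcome, as a careful person would: the job done as asked, in the order asked, and still so for the second after the job is handed in, with the robot touching nothing.
It also fails if it takes over 72 s, if anything falls off the work surface, if the arm or the gripper's body presses on something with over 40 N, if the wrist force passes 120 N, or if a joint passes its speed limit or range.

## Working session

There is one attempt and no reset: what is moved stays moved. The work goes in short steps, Python scripts to look and compute and a shell command to move; the robot and the scene stay as the last step left them, time stands still between calls to the robot, and variables do not carry over. Pictures are saved under pics/ and viewed, at most 10 in all, crops included, and the job is handed in when it is done.

```bash
ls; mkdir -p pics
cat > h.py <<'E'
import numpy as np, cv2, pickle
from workcell import ctrl
from scipy.spatial.transform import Rotation as Ro
def save(p,f,crop=None,s=1):
    im=p["image"][:,:,::-1]
    if crop: r0,r1,c0,c1=crop; im=im[r0:r1,c0:c1]
    cv2.imwrite(f,cv2.resize(im,None,fx=s,fy=s,interpolation=cv2.INTER_CUBIC))
def proj(p,X):
    c=np.atleast_2d(X)@p["R"].T+p["t"]; u=c@p["camera_matrix"].T
    return u[:,:2]/u[:,2:]   # col,row
def ray(p,rc):
    d=np.linalg.inv(p["camera_matrix"])@[rc[1],rc[0],1]
    return -p["R"].T@p["t"], p["R"].T@d
def onz(p,rc,z):
    o,d=ray(p,rc); return o+d*(z-o[2])/d[2]
def tri(l):
    A=np.zeros((3,3));b=np.zeros(3)
    for p,rc in l:
        o,d=ray(p,rc); d=d/np.linalg.norm(d); M=np.eye(3)-np.outer(d,d); A+=M;b+=M@o
    return np.linalg.solve(A,b)
E
python3 - <<'E'
from h import *
P={}
for n in("scene","top"):
    p=ctrl.capture(n);P[n]=p;save(p,f"pics/{n}0.png")
    print(n,"cam",np.round(-p["R"].T@p["t"],3),"fwd",np.round(p["R"][2],3),"f",p["camera_matrix"][0,0])
    for nm in "panel awning drip_rack diorama slot lamp_window neighbour car paint_jar spray_can glue_bottle screwdriver brush".split():
        r=ctrl.search_frame(p,nm); print(nm,[(np.round(a["centre"]).astype(int).tolist(),round(a["score"],2)) for a in r[:4]])
pickle.dump(P,open("P0.pkl","wb"))
s=ctrl.observe();print(s)
E
```

```text
pics
scene cam [ 1.407 -0.187  0.982] fwd [-0.687  0.155 -0.71 ] f 395.00017794570755
panel [([203, 354], 0.88), ([172, 352], 0.82), ([185, 399], 0.69)]
awning [([185, 401], 0.82), ([205, 350], 0.77), ([174, 350], 0.56), ([217, 216], 0.4)]
drip_rack [([208, 394], 0.77)]
diorama [([178, 444], 0.69), ([232, 237], 0.63), ([213, 219], 0.26)]
slot [([228, 238], 0.89)]
lamp_window [([162, 297], 0.97), ([256, 339], 0.94), ([223, 422], 0.52), ([176, 443], 0.17)]
neighbour [([216, 212], 0.84), ([232, 236], 0.46), ([219, 310], 0.31)]
car [([235, 236], 0.59)]
paint_jar [([217, 309], 0.76), ([230, 240], 0.28)]
spray_can [([223, 420], 0.8), ([254, 335], 0.2)]
glue_bottle [([277, 214], 0.75)]
screwdriver [([178, 442], 0.66)]
brush [([252, 147], 0.6)]
top cam [ 0.439 -0.002  1.329] fwd [ 0.113  0.004 -0.994] f 411.89663434413524
panel [([212, 275], 0.8), ([272, 257], 0.79), ([205, 221], 0.6), ([218, 419], 0.59)]
awning [([211, 278], 0.83), ([210, 218], 0.77), ([268, 253], 0.76)]
drip_rack [([220, 230], 0.62), ([228, 160], 0.35)]
diorama [([218, 398], 0.76)]
slot [([219, 400], 0.97)]
lamp_window [([
[... 269 characters left out ...]
]
{'t': 1.4, 'qpos': array([ 1.17955326e+00,  2.06582914e-01,  1.54147862e+00, -2.94766224e-05,
        1.39347563e+00, -1.50516139e-01]), 'dq': array([ 1.75001316e-03,  1.96748740e-04, -1.16668275e-04,  8.44000338e-04,
        5.42038475e-05, -6.18489689e-04]), 'joint_efforts': array([-3.30629819e-04, -3.70876193e+01, -2.81751037e+01,  6.98538241e-02,
        2.75951199e-02,  1.02432571e-05]), 'tcp_pos': array([0.13712343, 0.55843263, 0.19216655]), 'tool_rot': array([3.77207356e-01, 3.11882190e+00, 7.17935642e-05]), 'wrist_force': array([-0.27355922,  0.74702734, -0.22496957]), 'torque': array([-0.00033716,  0.00973037, -0.0239339 ]), 'grip_force': 0.0, 'gripper_width': 0.09432379891655532}
```

Run:
```python
from h import *
P=pickle.load(open("P0.pkl","rb"))
save(P["scene"],"pics/s1.png",(110,310,110,510),2)
save(P["top"],"pics/t1.png",(100,300,120,480),2.2)
```

```text
(no output)
```

View pics/s1.png

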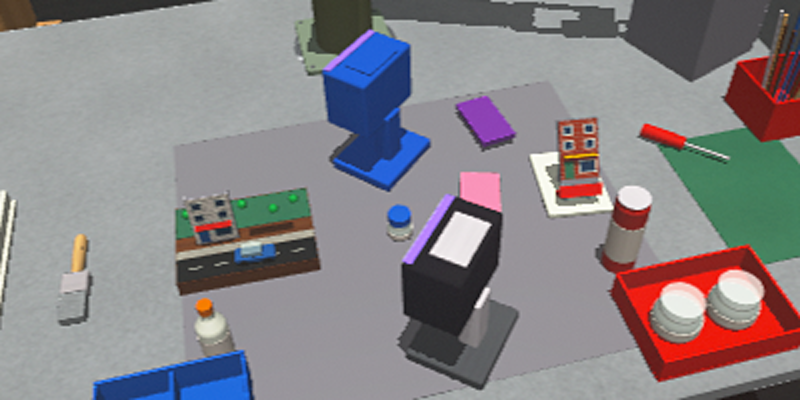

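View pics/t1.png

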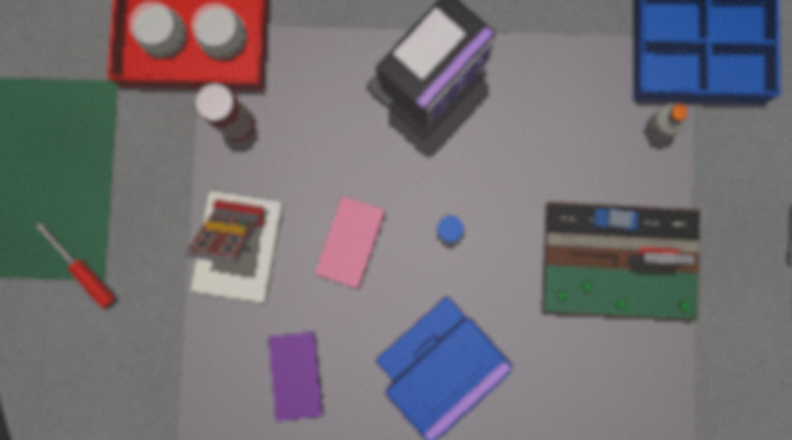

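The panel is at scene px (row 187, col 400) and top px (row 207, col 225): brick with green door and yellow awning, standing in the red rack on the white plate. The pink one (top ~210,277), the purple one (top ~270,257) and the grey plaster house (top ~218,420) are look-alikes or the neighbour. The lamp is the black one at top ~(130,318), and the blue one at top ~(270,320) is a look-alike. Next is an enlarged crop to confirm, with network outlines.

Run:
```python
from h import *
P={n:ctrl.capture(n) for n in("scene","top")}
tiles={"scene":[(155,225,365,435),(190,270,185,285),(195,310,300,380)],"top":[(175,245,190,260),(180,260,355,450),(90,180,275,350)]}
S={}
rows=[]
for n in P:
    p=P[n]; im=cv2.resize(p["image"][:,:,::-1].copy(),None,fx=4,fy=4,interpolation=cv2.INTER_CUBIC)
    for nm,c in(("panel",(0,255,0)),("drip_rack",(255,255,0)),("diorama",(0,255,255)),("lamp_window",(0,255,0)),("neighbour",(255,0,255))):
        r=ctrl.silhouettes(p,nm); S[n,nm]=r
        for a in r:
            print(n,nm,np.round(a["centre"]),round(a["score"],2),a["region"].sum())
            cs,_=cv2.findContours(a["region"].astype(np.uint8),0,2)
            if a["score"]>.3: cv2.drawContours(im,[k*4+2 for k in cs],-1,c,1)
    row=[]
    for r0,r1,c0,c1 in tiles[n]:
        t=im[r0*4:r1*4,c0*4:c1*4]; s=min(266/t.shape[1],300/t.shape[0]); t=cv2.resize(t,None,fx=s,fy=s)
        o=np.zeros((300,266,3),np.uint8); o[:t.shape[0],:t.shape[1]]=t; row.append(o)
    rows.append(np.hstack(row))
cv2.imwrite("pics/tiles.png",np.vstack(rows))
pickle.dump((P,S),open("P1.pkl","wb"))
```

```text
scene panel [203. 353.] 0.67 338
scene panel [170. 352.] 0.67 397
scene panel [186. 398.] 0.65 638
scene drip_rack [208. 394.] 0.63 711
scene diorama [233. 239.] 0.79 2511
scene lamp_window [258. 338.] 0.74 3869
scene lamp_window [162. 296.] 0.72 2807
scene neighbour [216. 214.] 0.73 585
top panel [271. 253.] 0.7 835
top panel [204. 222.] 0.57 513
top drip_rack [221. 232.] 0.91 1134
top drip_rack [219. 397.] 0.67 3166
top diorama [218. 397.] 0.66 3106
top lamp_window [133. 319.] 0.93 2105
top lamp_window [270. 321.] 0.91 2424
top neighbour [220. 419.] 0.68 224
```

View pics/tiles.png

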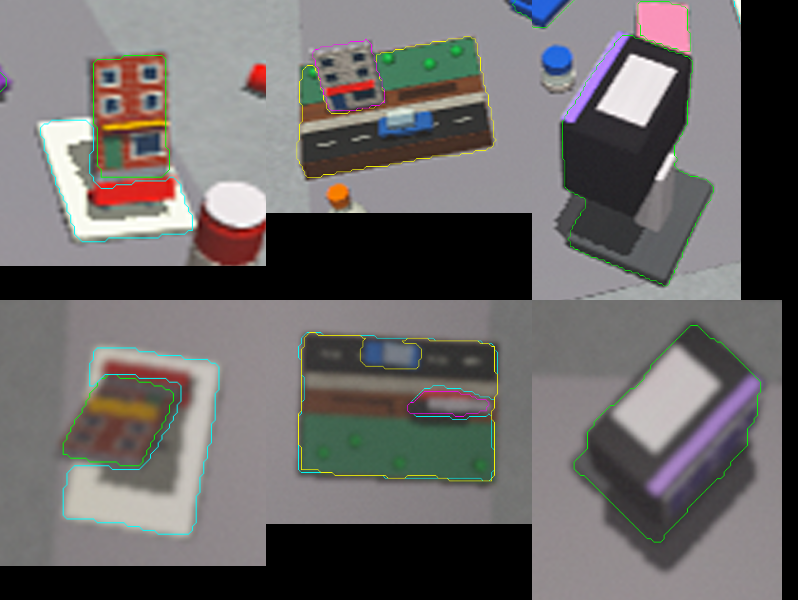

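The crop confirms it. The brick panel with green door and yellow awning stands in the red rack on the white plate (scene tile 1, top tile 4). The empty slot, a dark groove, lies left of the plaster house, at +y. The black lamp has its violet strip on the -x/-y side. Next I fit poses to the outlines.

```bash
cat > fit.py <<'E'
from h import *
from scipy.optimize import minimize
from scipy.spatial import ConvexHull
def box(x0,x1,y0,y1,z0,z1): return np.array([[x,y,z] for x in(x0,x1) for y in(y0,y1) for z in(z0,z1)])/1000
def yaw(v,pts): # v: x,y,yaw
    return pts@Ro.from_euler("z",v[2]).as_matrix().T+[v[0],v[1],0]
PAN=[box(-6,6,-33,33,0,120),box(6,18,-30,30,57,63)]
def mask(p,hulls,shape=(400,640),k=4):
    m=np.zeros((shape[0]*k,shape[1]*k),np.uint8)
    for h in hulls:
        q=(proj(p,h)+.5)*k-.5   # pixel centres at integers
        cv2.fillConvexPoly(m,cv2.convexHull(np.round(q*16).astype(np.int32)),1,shift=4)
    return cv2.GaussianBlur(cv2.resize(m.astype(np.float32),(shape[1],shape[0]),interpolation=cv2.INTER_AREA),(0,0),1)
def cost(views,model,v):
    return sum(((mask(p,model(v))-r)**2).sum() for p,r in views)
def fit(views,model,v0,scale):
    views=[(p,cv2.GaussianBlur(r.astype(np.float32),(0,0),1)) for p,r in views]
    v0=np.array(v0,float); scale=np.array(scale)
    x=np.zeros(len(v0))
    for s in(1,.3): 
        n=len(x); sim=np.vstack([x]+[x+s*np.eye(n)[i] for i in range(n)])
        r=minimize(lambda u:cost(views,model,v0+u*scale),x,method="Nelder-Mead",options=dict(initial_simplex=sim,xatol=.005,fatol=.05,maxiter=400)); x=r.x
    return v0+x*scale,r.fun
E
python3 - <<'E'
from fit import *
P,S=pickle.load(open("P1.pkl","rb"))
def reg(n,nm,rc):
    return min(S[n,nm],key=lambda a:np.hypot(*(np.array(a["centre"])-rc)))["region"]
s,t=P["scene"],P["top"]
lean=Ro.from_euler("y",-35,degrees=True).as_matrix()
def rack(v):
    return [yaw(v,box(-85,65,-55,55,0,12))]+[yaw(v,b@lean.T+[.035,0,.032]) for b in PAN]
x0=onz(t,[221,236],.01); 
RS=reg("scene","drip_rack",[208,394])|reg("scene","panel",[186,398]); RT=reg("top","drip_rack",[221,232])|reg("top","panel",[204,222])
for vs in([(s,RS),(t,RT)],[(s,RS)],[(t,RT)]):
    v,f=fit(vs,rack,[x0[0],x0[1],0.1],[.02,.02,.1]); print("rack",np.round(v,4),f)
def panel(v): return [yaw(v,b@lean.T+[.035,0,.032]) for b in PAN]
for vs in([(s,reg("scene","panel",[186,398])),(t,reg("top","panel",[204,222]))],[(t,reg("top","panel",[204,222]))]):
    w,f=fit(vs,panel,v,[.01,.01,.05]); print("rack from panel",np.round(w,4),f)
def dio(v): return [yaw(v[:3],box(-80,80,-110,110,0,30)),yaw(v[:3],PAN[0]+[v[3],v[4],.01])]
x0=onz(t,[218,398],.03)
DS=reg("scene","diorama",[233,238])|reg("scene","neighbour",[216,214]);DT=reg("top","diorama",[218,397])|reg("top","neighbour",[220,419])
c=np.zeros((400,640),np.uint8)
DS,DT=[cv2.morphologyEx(m.astype(np.uint8),cv2.MORPH_CLOSE,np.ones((9,9))) for m in(DS,DT)]
h=[]
for m in(DS,DT):  # fill holes (car)
    cs,_=cv2.findContours(m,0,2); o=np.zeros_like(m); cv2.drawContours(o,cs,-1,1,-1); h.append(o)
DS,DT=h
for vs in([(s,DS),(t,DT)],[(s,DS)],[(t,DT)]):
    v,f=fit(vs,dio,[x0[0],x0[1],-.03,0,-.043],[.02,.02,.05,.01,.01]); print("dio",np.round(v,4),f)
    if len(vs)==2: vd=v
def nb(v): return [yaw([v[0],v[1],vd[2]],b+[0,0,.01]) for b in PAN]
n0=yaw(vd[:3],np.array([[vd[3],vd[4],0]]))[0]
NS=reg("scene","neighbour",[216,214]); NT=reg("top","neighbour",[220,419])
def nbv(v): return [yaw([v[0],v[1],vd[2]],np.array(b)+[0,0,.01]) for b in [box(-6,6,-33,33,20,120),PAN[1]]]
for vs in([(s,NS),(t,NT)],[(s,NS)],[(t,NT)]):
    v,f=fit(vs,nbv,n0[:2],[.01,.01]); print("nb",np.round(v,4),f,"local",np.round(Ro.from_euler("z",-vd[2]).as_matrix()[:2,:2]@(v-vd[:2]),4))
# lamp strip
for n in P:
    p=P[n];hsv=cv2.cvtColor(p["image"],cv2.COLOR_RGB2HSV).astype(int)
    m=((hsv[...,0]>122)&(hsv[...,0]<150)&(hsv[...,1]>70)&(hsv[...,2]>110)).astype(np.uint8)
    k,l,st,cc=cv2.connectedComponentsWithStats(m)
    for i in range(1,k):
        if st[i,4]>30: print(n,st[i].tolist(),np.round(cc[i],1).tolist(),np.round(cv2.minAreaRect(np.argwhere(l==i)[:,::-1].astype(np.float32))[0:2],1).tolist(),np.round(cv2.boxPoints(cv2.minAreaRect(np.argwhere(l==i)[:,::-1].astype(np.float32)))).tolist())
def lamp(v): return [yaw(v,box(0,85,-70,70,105,215))]
LT=reg("top","lamp_window",[133,319])
v,f=fit([(t,LT)],lamp,[.66,.03,.8],[.02,.02,.1]); print("lamp",np.round(v,4),f)
E
```

```text
rack [ 0.5355  0.2982 -0.1408] 43.76900100708008
rack [ 0.5365  0.298  -0.1481] 24.855205535888672
rack [ 0.5349  0.2984 -0.1408] 16.60260772705078
rack from panel [ 0.5345  0.3014 -0.0634] 69.48283386230469
rack from panel [ 0.5352  0.3015 -0.0652] 16.234485626220703
dio [ 0.5182 -0.2589 -0.027   0.0045 -0.0415] 170.5888671875
dio [ 0.5187 -0.2598 -0.0358  0.0046 -0.0407] 29.393314361572266
dio [ 0.5178 -0.2582 -0.0174 -0.0019 -0.0335] 132.4603271484375
nb [ 0.5178 -0.302 ] 18.86246109008789 local [ 0.0008 -0.0431]
nb [ 0.5221 -0.3018] 2.121657609939575 local [ 0.005  -0.0428]
nb [ 0.5165 -0.2997] 2.465670585632324 local [-0.0006 -0.0409]
scene [272, 125, 25, 21, 105] [284.1, 134.6] [[284.1, 134.6], [3.5, 30.6]] [[271.0, 143.0], [295.0, 123.0], [297.0, 126.0], [274.0, 146.0]]
scene [338, 158, 30, 24, 389] [352.3, 169.2] [[352.3, 169.0], [28.6, 16.3]] [[337.0, 162.0], [351.0, 153.0], [367.0, 176.0], [354.0, 185.0]]
scene [311, 207, 27, 35, 209] [323.9, 224.3] [[324.1, 224.1], [5.1, 41.0]] [[311.0, 240.0], [333.0, 205.0], [337.0, 208.0], [315.0, 243.0]]
top [310, 112, 34, 37, 233] [326.8, 129.4] [[326.1, 130.1], [5.3, 46.7]] [[308.0, 145.0], [340.0, 111.0], [344.0, 115.0], [312.0, 149.0]]
top [242, 251, 25, 40, 810] [253.9, 270.8] [[253.8, 270.7], [38.4, 21.2]] [[241.0, 253.0], [262.0, 251.0], [266.0, 289.0], [245.0, 291.0]]
top [313, 265, 39, 36, 281] [332.2, 282.3] [[332.4, 282.4], [5.9, 50.9]] [[312.0, 297.0], [349.0, 263.0], [353.0, 267.0], [315.0, 302.0]]
lamp [ 0.7301 -0.0165  0.8777] 74.14054107666016
```

```bash
cat >> h.py <<'E'
def conv(pos,yaw_y=None):
    """units for a move from the current pose to world TCP pos, tool y at world yaw (deg)"""
    o=ctrl.observe(); R=Ro.from_rotvec(o["tool_rot"]).as_matrix()
    d=R.T@(np.array(pos)-o["tcp_pos"])/.5
    cur=np.degrees(np.arctan2(R[1,1],R[0,1])); tw=0 if yaw_y is None else -np.radians(yaw_y-cur)/.5
    print("t",o["t"],"pos",np.round(o["tcp_pos"],4),"yaw",round(cur,2),"q6",round(o["qpos"][5],2),"-> d",np.round(d,4),"twist",round(tw,3))
E
python3 - <<'E'
from h import *
P,S=pickle.load(open("P1.pkl","rb")); s,t=P["scene"],P["top"]
a=tri([(t,(147,310)),(s,(206.5,335))]); b=tri([(t,(113,342)),(s,(241.5,313))])
print("strip",a,b,np.linalg.norm(a-b),"lamp x yaw",np.degrees(np.arctan2(a[1]-b[1],a[0]-b[0]))-90,"mid",(a+b)/2)
for nm,z in(("spray_can",.075),("glue_bottle",.06),("paint_jar",.024)):
    A=ctrl.search_frame(t,nm) if 0 else None
conv([.514,.302,.22],-7.2)
E
```

```text
strip [0.69447352 0.03210348 0.21522906] [ 0.79441604 -0.05399157  0.2119684 ] 0.13195262893784868 lamp x yaw 49.25688553584715 mid [ 0.74444478 -0.01094404  0.21359873]
t 2.0 pos [0.1371 0.5584 0.1922] yaw 76.2 q6 -0.15 -> d [-0.8543 -0.3183 -0.0557] twist 2.911
```

```bash
python3 -m inch '-0.1 -0.04 -0.056 0.2 1; -0.22 -0.08 -0.056 0.5 1; -0.34 -0.127 -0.056 0.8 1; -0.46 -0.171 -0.056 0.97 1; -0.58 -0.216 -0.056 0.97 1; -0.68 -0.253 -0.056 0.97 1; -0.77 -0.287 -0.056 0.97 1; -0.83 -0.309 -0.056 0.97 1; -0.854 -0.318 -0.056 0.97 1; -0.854 -0.318 -0.056 0.97 1; -0.854 -0.318 -0.056 0.97 1; -0.854 -0.318 -0.056 0.97 1' 10
python3 -m inch '0 0 0 0.3 1; 0 0 0 0.6 1; 0 0 0 0.97 1; 0 0 0 0.97 1'
python3 -m inch '0 0 0 0.3 1; 0 0 0 0.6 1; 0 0 0 0.97 1; 0 0 0 0.97 1; 0 0 0 0.97 1'
python3 - <<'E'
from h import *
conv([.514,.302,.119],-7.2)
p=ctrl.capture("scene"); q=ctrl.capture("top")
import numpy as np
a=cv2.resize(p["image"][130:230,350:450,::-1],(400,400),interpolation=cv2.INTER_CUBIC);b=cv2.resize(q["image"][150:250,180:280,::-1],(400,400),interpolation=cv2.INTER_CUBIC)
cv2.imwrite("pics/a1.png",np.hstack([a,b]))
E
```

```text
t: 3.5
tcp_pos: [0.5128, 0.3032, 0.2203]
tool_rot: [-1.112, -2.938, -0.0]
wrist_force: [0.1, 0.5, 0.6]
gripper_width: 0.0939
grip_force: 0.0
t: 4.0
tcp_pos: [0.5133, 0.3028, 0.2203]
tool_rot: [1.783, 2.586, 0.0]
wrist_force: [-0.6, 0.2, -0.1]
gripper_width: 0.094
grip_force: 0.0
t: 4.62
tcp_pos: [0.5137, 0.3024, 0.2202]
tool_rot: [-2.351, -2.083, -0.0]
wrist_force: [-0.0, -0.9, 0.5]
gripper_width: 0.0941
grip_force: 0.0
t 4.625 pos [0.5137 0.3024 0.2202] yaw -6.92 q6 0.51 -> d [-0.0007  0.0007  0.2024] twist 0.01
```

View pics/a1.png

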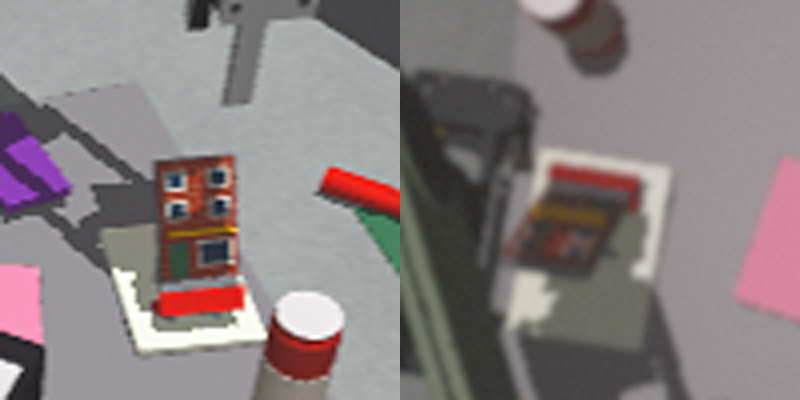

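```bash
python3 - <<'E'
from h import *
p=ctrl.capture("scene"); print(proj(p,[.514+.053,.295,.201]),"seen ~408,156")
E
python3 -m inch '0 0 0.06 0.01 1; 0 0 0.12 0.01 1; 0 0 0.17 0.01 1; 0 0 0.202 0.01 1; 0 0 0.202 0.01 1; 0 0 0.202 0.01 1'
python3 - <<'E'
from h import *
p=ctrl.capture("scene"); conv([.514,.302,.119],-7.2); print(proj(p,[.514+.053,.295,.1]), ctrl.observe()["wrist_force"])
save(p,"pics/a2.png",(140,220,360,440),6)
E
```

```text
[[406.46505397 164.73468308]] seen ~408,156
t: 5.52
tcp_pos: [0.5148, 0.3025, 0.1203]
tool_rot: [2.36, 2.072, 0.003]
wrist_force: [0.3, -0.5, 0.3]
gripper_width: 0.0935
grip_force: 0.0
t 5.575 pos [0.515  0.3026 0.1206] yaw -7.43 q6 0.52 -> d [-0.0015 -0.0018  0.0033] twist -0.008
[[401.93382956 188.84114368]] [-0.17725473  0.30348229  1.26676952]
```

View pics/a2.png

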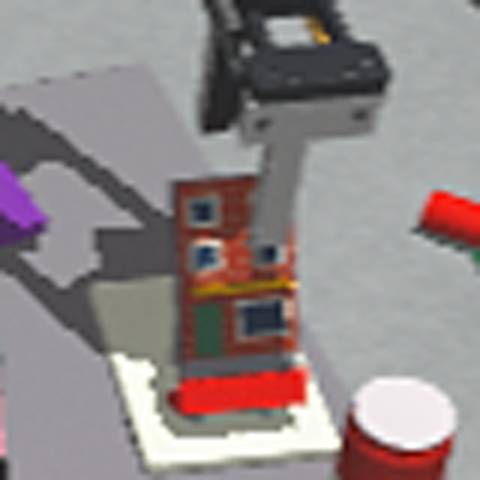

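Run:
```python
from h import *
p=ctrl.capture("scene");q=ctrl.capture("top")
for z in(.101,.12,.15,.198): print(z,proj(p,[.568,.295,z]),proj(p,[.515-.053,.309,z]))
print(onz(p,(180,405),.101))
o=ctrl.observe();print(o["gripper_width"],o["tool_rot"])
# finger base seen ~crop(283,135)->full
print("seen finger top",360+283/6,140+135/6)
a=cv2.resize(q["image"][170:240,170:270,::-1],None,fx=6,fy=6,interpolation=cv2.INTER_CUBIC)
for z in(.101,.198):
  for X in([.568,.295,z],[.462,.309,z]):
    c=(proj(q,X)[0]-[170,170]+.5)*6; cv2.circle(a,tuple(int(v) for v in c),5,(0,255,0) if z<.15 else (0,255,255),2)
cv2.imwrite("pics/a3.png",a)
```

```text
0.101 [[402.098003   188.82043848]] [[393.72732192 167.57956113]]
0.12 [[402.91382219 184.48932395]] [[394.41301344 163.27722796]]
0.15 [[404.23804175 177.45915523]] [[395.52428435 156.3046208 ]]
0.198 [[406.45393692 165.69515668]] [[397.37907078 144.66686699]]
[0.53095829 0.3208337  0.101     ]
0.09403444610574055 [2.36022985 2.0720706  0.0038497 ]
seen finger top 407.1666666666667 162.5
```

View pics/a3.png

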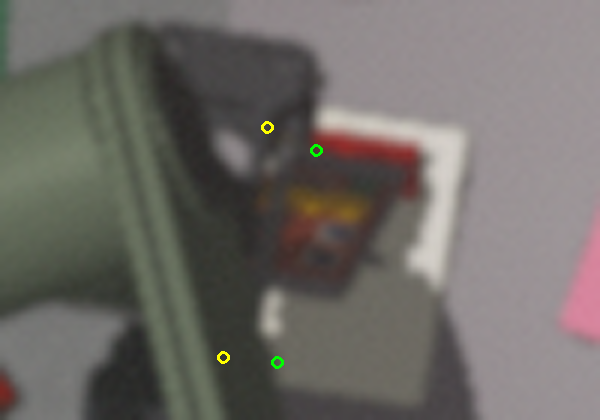

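Run:
```python
from h import *
P,S=pickle.load(open("P1.pkl","rb"))
p=ctrl.capture("scene")
d=np.abs(p["image"].astype(int)-P["scene"]["image"]).max(2)
print("cols 386-420")
for r in range(146,206): print(r,"".join("#" if v>60 else "+" if v>30 else "." for v in d[r,386:421]))
print(p["image"][176:194:2,402:408].tolist())
o=ctrl.observe(); print(o["qpos"])
```

```text
cols 386-420
146 ........+##########.......#######..
147 ........+###########+++++##########
148 ........+#####++###################
149 ........+##########################
150 ........#####+#####################
151 ........###########################
152 ........###########################
153 .......+###########################
154 .......+###########################
155 .......+###########################
156 .......########################++++
157 .......########++###+++++++++++++++
158 .......########++++++++++++++++++##
159 .......########++##+++++++++++++###
160 .......+#######+####+++++++++++++++
161 .......#####+.+++##++++++++++++++#+
162 ..............++++++++++++++++++++.
163 ..............++++++++++++.........
164 ..................##+++++..........
165 ..................#++++++..........
166 ..................#++++++..........
167 .................+++++++...........
168 .................+#+..++...........
169 ...........+++###+++##++...........
170 ...+#####++#+++++#+++#++...........
171 ...+++++++++++++#####++............
172 ...+#+#####++++##++++#+............
173 ...
[... 1564 characters left out ...]
, 116], [114, 114, 113], [116, 117, 117], [133, 107, 100]], [[96, 79, 77], [63, 71, 79], [38, 45, 58], [33, 41, 55], [133, 142, 139], [174, 151, 142]], [[113, 78, 69], [121, 90, 80], [120, 89, 78], [140, 83, 70], [171, 90, 69], [172, 78, 59]], [[98, 50, 38], [100, 55, 34], [100, 54, 37], [98, 59, 34], [151, 89, 27], [184, 98, 26]], [[115, 70, 31], [113, 67, 33], [99, 59, 35], [90, 51, 38], [85, 43, 37], [80, 37, 35]], [[99, 106, 105], [83, 91, 94], [83, 91, 95], [72, 80, 86], [49, 61, 73], [161, 146, 135]], [[45, 51, 63], [42, 49, 59], [43, 49, 60], [42, 47, 59], [35, 43, 55], [157, 142, 129]]]
[ 3.86463062e-01  3.16420765e-01  1.55889657e+00 -8.86159298e-06
  1.26401542e+00  5.16366182e-01]
```

```bash
python3 -m inch '0 0 0 0 0.7; 0 0 0 0 0.5; 0 0 0 0 0.42; 0 0 0 0 0.42' 4
python3 - <<'E'
from h import *
P,S=pickle.load(open("P1.pkl","rb"))
p=ctrl.capture("scene")
d=np.abs(p["image"].astype(int)-P["scene"]["image"]).max(2)
print("cols 386-420")
for r in range(156,196): print(r,"".join("#" if v>60 else "+" if v>30 else "." for v in d[r,386:421]))
o=ctrl.observe();print(o["gripper_width"],o["tcp_pos"],proj(p,[.515+.021+.006,.299,.101]))
E
```

```text
t: 6.22
tcp_pos: [0.5139, 0.3022, 0.1191]
tool_rot: [-2.361, -2.072, 0.0]
wrist_force: [-0.3, -0.1, 0.5]
gripper_width: 0.0573
grip_force: 0.0
cols 386-420
156 .........#########################+
157 .........##############++++++++++++
158 ........+######++++++++++++++++++##
159 ........+######+++++++++++++++++###
160 ........+#####++####++++++++++++###
161 ........######++###++++++++++++++++
162 ........######+++++++++++++++++++++
163 ........+#####+++++++++++..........
164 ........######++##++++.............
165 ........+####..+#+++++.............
166 ...............##+++++.............
167 ...............##+++++.............
168 ...............#++++...............
169 ...........+++++++++#+.............
170 ...+#####+++++####++++.............
171 ...+++++++++++#++++##..............
172 ...+#+#####+++##++++...............
173 ...+#+++++#++#+#+###...............
174 ...+#+...+#+++#+.###...............
175 #+.+##+..+#++##+++++...............
176 ##+.+++..+#++#++####+..............
177 ##++#######+##+++++................
178 ##++#+++++++++..+++................
179 ##++#+...+......######.............
180 ##++##..####+####+..++.............
181 ##+.+#++.++#++++++..+#.............
182 ##++#++..++++++#++..++.............
183 ##++##+..++#+++#++++#+.............
184 ##+++++++++#++++#####..............
185 ##+++#####++++++++++#..............
186 ###++++++++++++++++##+.............
187 ###++++++############..............
188 ###+++####+.##++...................
189 ###+++.............................
190 ###+++.............................
191 ####++.............+...............
192 ....++...++..++....................
193 ....+++++++++#+....................
194 ....+++++++++++....++..............
195 ....++++++++++++++++#..............
0.053453622854928495 [0.51387413 0.30217635 0.11910636] [[400.11678873 183.3518784 ]]
```

```bash
python3 -m inch '0 0 0 0 0.4; 0 0 0 0 0.37; 0 0 0 0 0.34; 0 0 0 0 0.3; 0 0 0 0 0.3' 4
python3 - <<'E'
from h import *
P,S=pickle.load(open("P1.pkl","rb"))
p=ctrl.capture("scene")
d=np.abs(p["image"].astype(int)-P["scene"]["image"]).max(2)
for r in range(158,190): print(r,"".join("#" if v>60 else "+" if v>30 else "." for v in d[r,386:421]))
o=ctrl.observe();print(o["gripper_width"],o["tcp_pos"],o["wrist_force"],o["grip_force"])
save(p,"pics/a4.png",(145,215,365,435),6)
E
```

```text
t: 6.9
tcp_pos: [0.5139, 0.3022, 0.1191]
tool_rot: [-2.361, -2.072, 0.0]
wrist_force: [-0.3, -0.3, -1.0]
gripper_width: 0.0283
grip_force: 0.0
158 ..........#####+++++++++++++++++###
159 ..........#####+++++++++++++++++###
160 ..........####++###+++++++++++++###
161 .........+####++###++++++++++++++++
162 .........+####+++++++++++++++++++++
163 .........+####++++++++++++.........
164 .........+####+++#+++..............
165 .........+####++++++...............
166 .........+#####+++++...............
167 .........+#####+++++...............
168 ..........#####+++++...............
169 ............+++.+++#...............
170 ...+#####+++######++...............
171 ...+++++++++#+#+++#+...............
172 ...+++#####+####++++...............
173 ...+#++++##+#++#+#+.#+.............
174 ...+#+...+++++++++..#+.............
175 #+.+##+..++++++#++..++.............
176 ##+.+++..+#++++######+.............
177 ##++#######++++++++++..............
178 ##+++++++++++++++++++..............
179 ##++#+++++++++++######.............
180 ##++#######++++##+..++.............
181 ##+.+#++.+++++++++..+#.............
182 ##++##+..+++++#+++..++.............
183 ##++##+..++#++#..+++#+.............
184 ##++++++..+#.....##+...............
185 ##+++#..........+++#...............
186 ###+++...........++#+..............
187 ###+++..........+####..............
188 ###+++####+.###+...................
189 ###+++.............................
0.028205997682797967 [0.5138862  0.30218514 0.1191472 ] [ 0.32297208 -0.3922226   0.91379299] 0.0
```

View pics/a4.png

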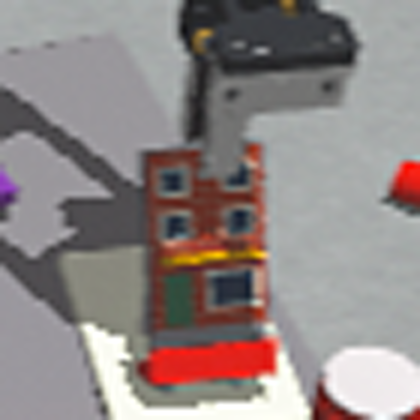

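Run:
```python
from h import *
P,S=pickle.load(open("P1.pkl","rb"))
q=ctrl.capture("top");p=ctrl.capture("scene")
for n,X in(("f",[.534,.3,.101]),("f133",[.534,.3,.133]),("b",[.494,.305,.101]),("paneltopmid",[.5017,.303,.1303])): print(n,proj(q,X),proj(p,X))
a=q["image"][178:228,195:245,::-1]; b=P["top"]["image"][178:228,195:245,::-1]
cv2.imwrite("pics/a5.png",np.hstack([cv2.resize(cv2.convertScaleAbs(k,alpha=1.6),(400,400),interpolation=cv2.INTER_CUBIC) for k in(a,b)]))
```

```text
f [[220.04278474 205.91209174]] [[399.45284208 181.71293456]]
f133 [[217.39097698 204.9945657 ]] [[400.76379318 174.37724753]]
b [[217.63529969 219.24389527]] [[396.21786037 173.7274235 ]]
paneltopmid [[215.97888916 216.10006179]] [[397.6704705  168.59966104]]
```

View pics/a5.png

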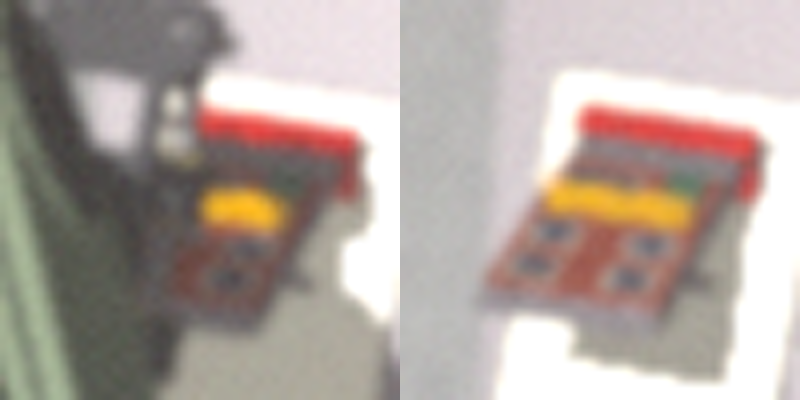

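The a4 and a5 crops show the fingertips only level with the panel's top edge (scene row ~174), about 30 mm higher than the stated tip offset predicts. The jaws also closed to 28 mm without contact. I'll open to about 50 mm and step down, watching the force and the tip in the image.

```bash
python3 -m inch '0 0 0 0 0.4; 0 0 0 0 0.5; 0 0 0 0 0.55; 0 0 0 0 0.55; 0 0 0.01 0 0.55; 0 0 0.016 0 0.55; 0 0 0.016 0 0.55' 4
python3 -m inch '0 0 0.006 0 0.55; 0 0 0.012 0 0.55; 0 0 0.012 0 0.55'
python3 - <<'E'
from h import *
P,S=pickle.load(open("P1.pkl","rb"))
p=ctrl.capture("scene")
d=np.abs(p["image"].astype(int)-P["scene"]["image"]).max(2)
for r in range(160,196): print(r,"".join("#" if v>60 else "+" if v>30 else "." for v in d[r,386:421]))
o=ctrl.observe();print(o["gripper_width"],o["tcp_pos"],o["wrist_force"],o["grip_force"])
E
```

```text
t: 7.92
tcp_pos: [0.5135, 0.302, 0.1105]
tool_rot: [-2.361, -2.072, 0.002]
wrist_force: [0.0, 0.2, -0.5]
gripper_width: 0.0521
grip_force: 0.0
t: 8.3
tcp_pos: [0.5136, 0.302, 0.1047]
tool_rot: [-2.361, -2.072, 0.001]
wrist_force: [-0.9, 0.0, -0.4]
gripper_width: 0.0514
grip_force: 0.0
160 ........+#######################+++
161 ........+#####++#####++++++++++++++
162 ........######+++++++++++++++++####
163 ........######+++#+++++++++++++####
164 ........######+####++++++++++++##++
165 ........######+###+++++++++++++##++
166 ........#####++++++++++++++++++++..
167 ........######++++++++.............
168 ........######+#++++...............
169 ........######++++++++.............
170 ...+#####+++++####+++..............
171 ...++++++++++#+++++#+..............
172 ...+#+#####++###++++...............
173 ...+#+++++#++#+++###...............
174 ...+#+...+#++#++.###...............
175 #..+##+..+#++##++++................
176 ##+.+++..+#+##++####+..............
177 ##++#######+#+#####+...............
178 ##+++++++++++++++++................
179 ##++++++++++###+######.............
180 ##++########+++###..++.............
181 ##+.+#++.+++++++++..+#.............
182 ##++#++..+++++++++..+#.............
183 ##++#++..++#+++#++++##.............
184 ##+++++++++#+++######..............
185 ###++#####+++++#+++++..............
186 ###+++++++++#++++++##+.............
187 ###++++++#####...+###..............
188 ###+++##...........................
189 ###+++.............................
190 ###+++.............................
191 ####++.........+...+...............
192 ....+++..+...++....+...............
193 ....++++++++##+....................
194 ....+++++++++++.....+..............
195 ....+++++++++#++++++#..............
0.05188446500464747 [0.51377715 0.30211873 0.10495631] [-0.19701313 -0.17020299  0.24202256] 0.0
```

```bash
python3 -m inch '0 0 0.006 0 0.55; 0 0 0.012 0 0.55; 0 0 0.012 0 0.55'
python3 -m inch '0 0 0.006 0 0.55; 0 0 0.01 0 0.55; 0 0 0.01 0 0.55'
python3 -m inch '0 0 0 0 0.5; 0 0 0 0 0.45; 0 0 0 0 0.4; 0 0 0 0 0.38; 0 0 0 0 0.38' 4
python3 - <<'E'
from h import *
P,S=pickle.load(open("P1.pkl","rb"))
p=ctrl.capture("scene")
d=np.abs(p["image"].astype(int)-P["scene"]["image"]).max(2)
for r in range(166,190): print(r,"".join("#" if v>60 else "+" if v>30 else "." for v in d[r,386:421]))
o=ctrl.observe();print(o["gripper_width"],o["tcp_pos"],o["wrist_force"],o["grip_force"])
E
```

```text
t: 8.72
tcp_pos: [0.5136, 0.302, 0.0987]
tool_rot: [-2.361, -2.072, 0.001]
wrist_force: [0.2, 0.1, 0.8]
gripper_width: 0.052
grip_force: 0.0
t: 9.1
tcp_pos: [0.5137, 0.3021, 0.0938]
tool_rot: [-2.361, -2.072, 0.001]
wrist_force: [0.7, -0.4, 0.2]
gripper_width: 0.052
grip_force: 0.0
t: 9.72
tcp_pos: [0.5139, 0.3022, 0.0942]
tool_rot: [2.361, 2.072, 0.0]
wrist_force: [-0.3, -0.2, -0.5]
gripper_width: 0.0359
grip_force: 0.0
166 ........+#####+###++++++++++++####+
167 ........+####++####++++++++++++++++
168 ........+####+++#+++..++++++++++++.
169 ........+####+++++++##+++++++...+..
170 ...+#####++++#####+++..............
171 ...+++++++++##++++##+..............
172 ...+#++####+#+##++++...............
173 ...+#+++++#+#++#+###...............
174 ...+#+...+#+###+.#+................
175 #..+##+..+#+#+#++++...+............
176 ##+.+++..+#+#+#+######.............
177 ##++#######+######+#+#.............
178 ##+++++++++++++++#+++..............
179 ##++#++++++####+######.............
180 ##++###########+#+..++.............
181 ##+.+#++.++#++#+++..+#.............
182 ##++#++..++++++#++..+#.............
183 ##++#++..++#+++#++++##.............
184 ##+++++++++#+++#######.............
185 ##+++#####++#++++++++..............
186 ###++++++++++++++++#+..............
187 ###++++++++.......###..............
188 ###+++##...........................
189 ###+++.............................
0.035812539883989906 [0.51390685 0.30217259 0.09416642] [-0.01834584  0.38600664 -0.41701548] 0.0
```

```bash
python3 -m inch '0 0 0 0 0.34; 0 0 0 0 0.3; 0 0 0 0 0.27; 0 0 0 0 0.24; 0 0 0 0 0.22' 4
python3 - <<'E'
from h import *
P,S=pickle.load(open("P1.pkl","rb"))
p=ctrl.capture("scene")
d=np.abs(p["image"].astype(int)-P["scene"]["image"]).max(2)
for r in range(160,200): print(r,"".join("#" if v>60 else "+" if v>30 else "." for v in d[r,380:421]))
o=ctrl.observe();print(o["gripper_width"],o["tcp_pos"],o["wrist_force"],o["grip_force"])
E
```

```text
t: 10.4
tcp_pos: [0.5138, 0.3022, 0.0944]
tool_rot: [-2.361, -2.072, -0.0]
wrist_force: [-1.7, -0.2, 3.5]
gripper_width: 0.0278
grip_force: 3.8
160 ...............############+#############
161 ...............+#########################
162 ...............+#########################
163 ...............+###################++++++
164 ...............+####++##+++++++++++++++++
165 ...............#####+++++++++++++++++###+
166 ...............#####+###++++++++++++####+
167 ...............####++####++++++++++++++++
168 ...............####+++#+++..+++++++++++++
169 ..............++###+.+++++##+++++++......
170 .........######+++######++++.............
171 #........+++++++++#+#+++##.+.............
172 ###+.....+#+#####+####++++.++............
173 ####+....+#+.++#++#++#+#+.##.............
174 #####....+#+...##++##+.#+.##.............
175 ..#####+.+##+..##++###++++##.............
176 ...#####+.+++..##+++#+######.............
177 ....####++#+#####+######+++..............
178 .#######++#++++++#++++#++++#.............
179 ########+++++++++####+######.............
180 ########++#######++++##+..##....
[... 295 characters left out ...]
####++++......++..+###+++...........
188 #########++.##+....++#++...+.............
189 #########+++.............................
190 #########+++.............................
191 ##########++.........+..++.++............
192 ######....+++..++......+.+...............
193 ###.......++++++++##+....................
194 ###.......+++++++++#+.....+.+............
195 ###.......++.++++++#++++++###............
196 ####......+#+++++++######++#.............
197 ####.......+++++++#++++++++..............
198 #####.....+#+++++++++++++++..++..........
199 ######....+#++++++++++++++++.............
0.02760657060755936 [0.51379087 0.30224954 0.09439501] [-2.07517506  0.37698489  3.67461371] 3.8299715146422386
```

```bash
python3 -m inch '0 0 0 0 0.15; 0 0 0 0 0.1; 0 0 -0.008 0 0.1; 0 0 -0.016 0 0.1; 0 0 -0.024 0 0.1; 0 0 -0.032 0 0.1; 0 0 -0.04 0 0.1; 0 0 -0.04 0 0.1' 10
python3 - <<'E'
from h import *
p=ctrl.capture("scene");o=ctrl.observe();print(o["gripper_width"],o["tcp_pos"],o["wrist_force"],o["grip_force"])
for nm in("panel","awning"):print([(np.round(a["centre"],1),round(a["score"],2)) for a in ctrl.search_frame(p,nm)])
E
```

```text
t: 11.45
tcp_pos: [0.5141, 0.3023, 0.1148]
tool_rot: [2.361, 2.072, 0.001]
wrist_force: [1.1, -0.9, 1.3]
gripper_width: 0.0234
grip_force: 9.5
0.02316434621045822 [0.51409232 0.30235373 0.1147169 ] [ 1.69196091 -0.0157352   1.34329639] 9.580544494092464
[(array([183.8, 400.5]), 0.97), (array([201.1, 353.1]), 0.86), (array([168.8, 353. ]), 0.85)]
[(array([182.7, 398.3]), 0.91), (array([173.2, 349.5]), 0.84), (array([251.6, 146. ]), 0.71), (array([206.6, 350.2]), 0.55)]
```

```bash
python3 -m inch '0 0 -0.01 0 0.1; 0 0 -0.02 0 0.1; 0 0 -0.03 0 0.1; 0 0 -0.04 0 0.1; 0 0 -0.05 0 0.1; 0 0 -0.06 0 0.1; 0 0 -0.08 0 0.1; 0 0 -0.1 0 0.1; 0 0 -0.12 0 0.1; 0 0 -0.14 0 0.1; 0 0 -0.16 0 0.1; 0 0 -0.16 0 0.1'
python3 - <<'E'
from h import *
p=ctrl.capture("scene");o=ctrl.observe();print(o["gripper_width"],o["tcp_pos"],o["wrist_force"],o["grip_force"])
for nm in("panel","awning"):print([(np.round(a["centre"],1),round(a["score"],2)) for a in ctrl.search_frame(p,nm)])
save(p,"pics/a6.png",(110,210,340,460),5)
E
```

```text
t: 13.1
tcp_pos: [0.5145, 0.3025, 0.1954]
tool_rot: [2.361, 2.072, 0.003]
wrist_force: [-0.3, 0.7, -1.7]
gripper_width: 0.0121
grip_force: 10.0
0.011784034713301578 [0.51402223 0.30228793 0.19462167] [ 0.24985114  0.18766326 -1.79393152] 9.999661892652512
[(array([166.3, 402.3]), 0.9), (array([200.2, 350.5]), 0.81), (array([171.2, 351.9]), 0.75), (array([232.6, 234.2]), 0.62)]
[(array([171.8, 350.4]), 0.77), (array([206.2, 353.3]), 0.65), (array([163.3, 402.4]), 0.63)]
```

View pics/a6.png

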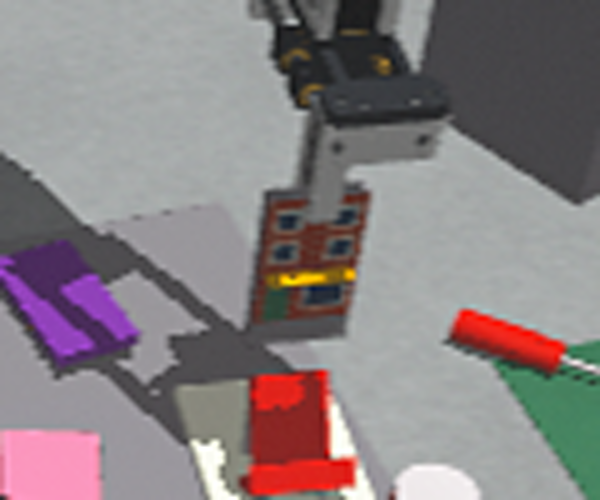

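The crop shows the panel upright in the jaws and clear of the red rack, brick side and awning to +x (crop 310,270). The jaws are at 11.8 mm, flat on the slab. Next I fit its offset in the grip.

```bash
cat > held.py <<'E'
from fit import *
def held(verbose=True,views=("scene","top"),n0=[0,-.1,0],yawfix=True):
    """fit panel in grip: v=(offset along panel y, bottom z rel TCP, in-plane roll[, along x])"""
    o=ctrl.observe(); R=Ro.from_rotvec(o["tool_rot"]).as_matrix(); ps=np.degrees(np.arctan2(R[1,1],R[0,1])); T=o["tcp_pos"]
    V=[]
    for n in views:
        p=ctrl.capture(n); g=proj(p,[T+[0,0,-.04]])[0][::-1]
        c=[a for a in ctrl.silhouettes(p,"panel") if np.hypot(*(np.array(a["centre"])-g))<20]
        if c: V.append((p,c[0]["region"],n,c[0]["score"]))
    Rz=Ro.from_euler("z",ps,degrees=True)
    def model(v): 
        Rr=(Rz*Ro.from_euler("x",v[2])).as_matrix()
        return [b@Rr.T+T+Rz.apply([0,v[0],v[1]]) for b in PAN]
    out={}
    for sel in [V]+([[w] for w in V] if len(V)>1 else []):
        v,f=fit([w[:2] for w in sel],model,n0,[.01,.01,.05])
        print([w[2:] for w in sel],"off_y,z_bottom_rel,roll:",np.round(v,4),"cost",round(f,1))
    print("T",np.round(T,4),"yaw",round(ps,2),"bottom world",np.round(T+Rz.apply([0,v[0],v[1]]),4))
E
python3 -c "
from held import *
held()
conv([.686,-.077,.25],50)"
```

```text
[('scene', 0.72), ('top', 0.52)] off_y,z_bottom_rel,roll: [ 0.0034 -0.0955  0.0341] cost 153.4
[('scene', 0.72)] off_y,z_bottom_rel,roll: [ 0.0013 -0.0951  0.0011] cost 64.1
[('top', 0.52)] off_y,z_bottom_rel,roll: [ 0.0447 -0.247   0.2724] cost 28.8
T [0.5135 0.3021 0.1937] yaw -7.45 bottom world [ 0.5193  0.3464 -0.0533]
t 13.45 pos [0.5136 0.302  0.1936] yaw -7.45 q6 0.52 -> d [-0.7071  0.4401 -0.1129] twist -2.005
```

```bash
python3 -m inch '0 0 -0.03 0 0.1; -0.04 0.01 -0.07 0 0.1; -0.11 0.03 -0.113 -0.15 0.1; -0.19 0.05 -0.113 -0.3 0.1; -0.27 0.07 -0.113 -0.45 0.1; -0.35 0.09 -0.113 -0.6 0.1; -0.43 0.11 -0.113 -0.75 0.1; -0.51 0.13 -0.113 -0.9 0.1; -0.59 0.15 -0.113 -1 0.1; -0.66 0.17 -0.113 -1 0.1; -0.71 0.18 -0.113 -1 0.1; -0.735 0.188 -0.113 -1 0.1; -0.745 0.19 -0.113 -1 0.1; -0.745 0.19 -0.113 -1 0.1' 15
python3 -m inch '0 0 0 -0.25 0.1; 0 0 0 -0.5 0.1; 0 0 0 -0.75 0.1; 0 0 0 -0.95 0.1; 0 0 0 -1 0.1; 0 0 0 -1 0.1'
python3 - <<'E'
from h import *
conv([.686,-.077,.195],50)
p,q=ctrl.capture("scene"),ctrl.capture("top")
for n,pp in(("s",p),("t",q)): print(n,[(np.round(a["centre"],1),round(a["score"],2)) for a in ctrl.search_frame(pp,"lamp_window")])
hsv=[cv2.cvtColor(x["image"],cv2.COLOR_RGB2HSV).astype(int) for x in(p,q)]
E
```

```text
t: 15.2
tcp_pos: [0.5598, -0.0793, 0.2511]
tool_rot: [1.775, 2.592, 0.001]
wrist_force: [-0.1, 0.3, -1.2]
gripper_width: 0.0118
grip_force: 15.0
t: 15.95
tcp_pos: [0.5598, -0.0788, 0.2507]
tool_rot: [-1.078, -2.951, -0.0]
wrist_force: [-0.6, 0.9, -1.1]
gripper_width: 0.012
grip_force: 15.0
t 15.95 pos [ 0.5598 -0.0788  0.2507] yaw 49.84 q6 -1.16 -> d [-0.1906  0.1656  0.1113] twist -0.005
s [(array([175.6, 303. ]), 0.63), (array([255.9, 337.9]), 0.55)]
t [(array([132. , 317.5]), 0.7), (array([266.2, 299.2]), 0.61), (array([201.7, 340.6]), 0.48), (array([223.2, 409.4]), 0.21)]
```

```bash
python3 -m inch '-0.03 0.03 0.02 0 0.1; -0.07 0.06 0.05 0 0.1; -0.11 0.1 0.08 0 0.1; -0.15 0.135 0.1 0 0.1; -0.18 0.157 0.109 0 0.1; -0.19 0.165 0.111 0 0.1; -0.19 0.165 0.111 0 0.1; -0.19 0.165 0.111 0 0.1; -0.19 0.165 0.111 0 0.1; -0.19 0.165 0.111 0 0.1'
python3 - <<'E'
from h import *
from held import *
held(views=("scene",))
p,q=ctrl.capture("scene"),ctrl.capture("top")
a=cv2.resize(p["image"][150:290,250:390,::-1],(400,400),interpolation=cv2.INTER_CUBIC);b=cv2.resize(q["image"][80:180,260:360,::-1],(400,400),interpolation=cv2.INTER_CUBIC)
cv2.imwrite("pics/b1.png",np.hstack([a,b]))
conv([.686,-.077,.195],50)
E
python3 -m inch '0 0 0 0 0.1; 0 0 0 0 0.1; 0 0 0 0 0.1; 0 0 0 0 0.1; 0 0 0 0 0.1; 0 0 0 0 0.1; 0 0 0 0 0.1; 0 0 0 0 0.1; 0 0 0 0 0.1; 0 0 0 0 0.1'
```

```text
t: 17.4
tcp_pos: [0.6854, -0.0777, 0.1956]
tool_rot: [1.078, 2.95, 0.0]
wrist_force: [0.4, 1.7, -1.9]
gripper_width: 0.0122
grip_force: 15.0
[('scene', 0.94)] off_y,z_bottom_rel,roll: [ 0.     -0.0964  0.0346] cost 94.8
T [ 0.6854 -0.0777  0.1956] yaw 49.84 bottom world [ 0.6854 -0.0777  0.0992]
t 17.6 pos [ 0.6855 -0.0777  0.1953] yaw 49.84 q6 -1.11 -> d [0.0002 0.0017 0.0006] twist -0.005
t: 18.85
tcp_pos: [0.6856, -0.0777, 0.1951]
tool_rot: [-1.078, -2.951, -0.0]
wrist_force: [0.7, -0.7, -0.9]
gripper_width: 0.0116
grip_force: 15.0
```

View pics/b1.png

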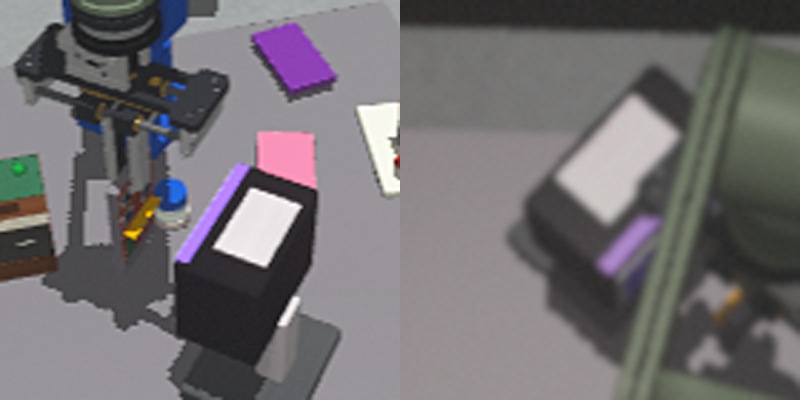

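The crop shows the brick face and yellow awning turned to the lamp window, about 7.5 cm off, held for about 2 s. Now I turn it round.

```bash
python3 -m inch '0 0 0 0.15 0.1; 0 0 0 0.4 0.1; 0 0 0 0.7 0.1; 0 0 0 1 0.1'
python3 -m inch '0 0 0 0.3 0.1; 0 0 0 0.6 0.1; 0 0 0 0.9 0.1; 0 0 0 1 0.1'
python3 -m inch '0 0 0 0.3 0.1; 0 0 0 0.6 0.1; 0 0 0 0.9 0.1; 0 0 0 1 0.1'
python3 -m inch '0 0 0 0.3 0.1; 0 0 0 0.6 0.1; 0 0 0 0.9 0.1; 0 0 0 1 0.1'
python3 -m inch '0 0 0 0.3 0.1; 0 0 0 0.6 0.1; 0 0 0 0.9 0.1; 0 0 0 1 0.1'
python3 -m inch '0 0 0 0.3 0.1; 0 0 0 0.6 0.1; 0 0 0 0.9 0.1; 0 0 0 1 0.1; 0 0 0 1 0.1'
python3 - <<'E'
from h import *
conv([.686,-.077,.195],-130)
E
```

```text
t: 19.35
tcp_pos: [0.6856, -0.0777, 0.1951]
tool_rot: [1.781, 2.588, -0.0]
wrist_force: [-0.8, 0.2, -1.8]
gripper_width: 0.0119
grip_force: 15.0
t: 19.85
tcp_pos: [0.6856, -0.0777, 0.1952]
tool_rot: [2.363, 2.07, -0.0]
wrist_force: [-0.4, -0.8, -1.8]
gripper_width: 0.0118
grip_force: 15.0
t: 20.35
tcp_pos: [0.6856, -0.0777, 0.1951]
tool_rot: [-2.802, -1.421, 0.0]
wrist_force: [-0.1, 0.6, -1.7]
gripper_width: 0.0119
grip_force: 15.0
t: 20.85
tcp_pos: [0.6856, -0.0777, 0.1952]
tool_rot: [-3.066, -0.683, 0.0]
wrist_force: [-0.4, 0.1, -0.9]
gripper_width: 0.012
grip_force: 15.0
t: 21.35
tcp_pos: [0.6856, -0.0777, 0.1952]
tool_rot: [3.14, -0.096, 0.0]
wrist_force: [0.9, -0.4, -1.1]
gripper_width: 0.0122
grip_force: 15.0
t: 21.98
tcp_pos: [0.6856, -0.0777, 0.1952]
tool_rot: [3.02, -0.866, -0.0]
wrist_force: [-0.7, 0.2, -2.7]
gripper_width: 0.0119
grip_force: 15.0
t 21.975 pos [ 0.6856 -0.0777  0.1952] yaw -122.0 q6 1.89 -> d [-0.0001 -0.0016  0.0003] twist 0.279
```

```bash
python3 -m inch '0 0 0 0.279 0.1; 0 0 0 0.279 0.1; 0 0 0 0.279 0.1; 0 0 0 0.279 0.1; 0 0 0 0.279 0.1; 0 0 0 0.279 0.1; 0 0 0 0.279 0.1; 0 0 0 0.279 0.1; 0 0 0 0.279 0.1; 0 0 0 0.279 0.1; 0 0 0 0.279 0.1; 0 0 0 0.279 0.1; 0 0 0 0.279 0.1; 0 0 0 0.279 0.1; 0 0 0 0.279 0.1; 0 0 0 0.279 0.1'
python3 - <<'E'
from held import *
held(views=("scene",))
E
python3 -m inch '0 0.02 0 0 0.1; 0 0.05 0 0 0.1; 0 0.08 0 -0.2 0.1; 0 0.11 0 -0.5 0.1; 0 0.14 0 -0.8 0.1; 0 0.155 0 -1 0.1; 0 0.16 0 -1 0.1'
python3 -m inch '0 0 -0.02 -0.3 0.1; 0 0 -0.05 -0.6 0.1; 0 0 -0.08 -0.9 0.1; 0 0 -0.1 -1 0.1'
python3 -m inch '0 0 0 -0.3 0.1; 0 0 0 -0.6 0.1; 0 0 0 -0.9 0.1; 0 0 0 -1 0.1'
python3 -m inch '0 0 0 -0.3 0.1; 0 0 0 -0.6 0.1; 0 0 0 -0.9 0.1; 0 0 0 -1 0.1; 0 0 0 -1 0.1'
python3 - <<'E'
from h import *
# slot estimate
nb=np.array([.518,-.302]);y=-.027
s=nb+.086*np.array([-np.sin(y),np.cos(y)]);print("slot",s)
conv([s[0],s[1],.22],np.degrees(y))
E
```

```text
t: 23.98
tcp_pos: [0.6856, -0.0777, 0.1952]
tool_rot: [-2.952, 1.075, -0.0]
wrist_force: [0.6, -0.5, -1.4]
gripper_width: 0.0119
grip_force: 15.0
[('scene', 0.93)] off_y,z_bottom_rel,roll: [-0.0135 -0.093  -0.2947] cost 64.9
T [ 0.6856 -0.0777  0.1952] yaw -130.03 bottom world [ 0.6753 -0.0691  0.1022]
t: 24.95
tcp_pos: [0.6333, -0.1402, 0.1953]
tool_rot: [3.125, -0.316, -0.0]
wrist_force: [-0.6, 0.1, -1.1]
gripper_width: 0.0116
grip_force: 15.0
t: 25.45
tcp_pos: [0.6343, -0.1393, 0.2462]
tool_rot: [3.105, 0.472, 0.002]
wrist_force: [0.3, -0.2, -1.7]
gripper_width: 0.0119
grip_force: 15.0
t: 25.95
tcp_pos: [0.6339, -0.1391, 0.2451]
tool_rot: [2.893, 1.226, -0.0]
wrist_force: [-1.0, -0.4, -1.5]
gripper_width: 0.0118
grip_force: 15.0
t: 26.58
tcp_pos: [0.634, -0.1391, 0.2452]
tool_rot: [2.502, 1.9, -0.0]
wrist_force: [-1.0, 0.3, -1.2]
gripper_width: 0.0118
grip_force: 15.0
slot [ 0.52032172 -0.21603135]
t 26.575 pos [ 0.634  -0.1391  0.2452] yaw -15.56 q6 -0.08 -> d [-0.2092 -0.1777  0.0504] twist -0.489
```

Run:
```python
from fit import *
P,S=pickle.load(open("P1.pkl","rb"))
vd=[.5182,-.2589,-.027]
for n in P:
    p=P[n]
    r=ctrl.search_frame(ctrl.capture(n),"slot"); print(n,[(a["centre"],round(a["score"],2)) for a in r])
    xs=np.arange(-20,26,1.);ys=np.arange(-5,96,1.)
    G=np.array([[[x,y,30] for y in ys] for x in xs])/1000
    q=proj(p,yaw(vd,G.reshape(-1,3))).astype(np.float32)
    w=cv2.remap(cv2.cvtColor(p["image"],cv2.COLOR_RGB2GRAY),q[:,0].reshape(len(xs),-1),q[:,1].reshape(len(xs),-1),cv2.INTER_LINEAR).astype(float)
    print("x prof",[(int(x),int(w[i,35:60].mean())) for i,x in enumerate(xs)][::2])
    for x0 in(-4,0,4,8):
        i=int(x0+20); print("y prof x=%d"%x0,[(int(y),int(w[i-1:i+2,j].mean())) for j,y in enumerate(ys)][::4])
```

```text
scene [([227.6, 235.2], 0.63), ([180.1, 444.0], 0.52)]
x prof [(-20, 104), (-18, 104), (-16, 104), (-14, 102), (-12, 95), (-10, 87), (-8, 81), (-6, 74), (-4, 64), (-2, 55), (0, 51), (2, 51), (4, 52), (6, 54), (8, 58), (10, 66), (12, 76), (14, 83), (16, 92), (18, 112), (20, 141), (22, 165), (24, 175)]
y prof x=-4 [(-5, 83), (-1, 82), (3, 82), (7, 69), (11, 62), (15, 60), (19, 63), (23, 66), (27, 63), (31, 62), (35, 61), (39, 64), (43, 64), (47, 66), (51, 67), (55, 65), (59, 66), (63, 65), (67, 63), (71, 61), (75, 70), (79, 84), (83, 86), (87, 86), (91, 85), (95, 84)]
y prof x=0 [(-5, 83), (-1, 86), (3, 83), (7, 65), (11, 54), (15, 54), (19, 52), (23, 52), (27, 51), (31, 50), (35, 51), (39, 49), (43, 50), (47, 54), (51, 54), (55, 53), (59, 52), (63, 54), (67, 56), (71, 53), (75, 61), (79, 81), (83, 88), (87, 88), (91, 87), (95, 86)]
y prof x=4 [(-5, 86), (-1, 89), (3, 84), (7, 63), (11, 54), (15, 53), (19, 53), (23, 55), (27, 54), (31, 52), (35, 52), (39, 53), (43, 53), (47, 53), (51, 53), (55, 53), (59, 53), (63, 53), (67, 53), (71, 53), (75, 61), (79, 83), (83, 88), (87, 87), (91, 87
[... 959 characters left out ...]
 (35, 67), (39, 67), (43, 68), (47, 69), (51, 69), (55, 69), (59, 69), (63, 68), (67, 67), (71, 69), (75, 70), (79, 72), (83, 73), (87, 74), (91, 74), (95, 75)]
y prof x=4 [(-5, 69), (-1, 74), (3, 71), (7, 65), (11, 59), (15, 58), (19, 59), (23, 60), (27, 59), (31, 60), (35, 62), (39, 63), (43, 64), (47, 64), (51, 64), (55, 63), (59, 63), (63, 62), (67, 62), (71, 63), (75, 65), (79, 71), (83, 71), (87, 73), (91, 73), (95, 72)]
y prof x=8 [(-5, 71), (-1, 72), (3, 70), (7, 67), (11, 65), (15, 64), (19, 65), (23, 66), (27, 67), (31, 66), (35, 66), (39, 67), (43, 68), (47, 68), (51, 67), (55, 66), (59, 66), (63, 64), (67, 66), (71, 66), (75, 68), (79, 70), (83, 73), (87, 74), (91, 73), (95, 73)]
```

```bash
python3 -m inch '-0.02 -0.02 0 -0.2 0.1; -0.06 -0.05 0 -0.4 0.1; -0.1 -0.085 0 -0.489 0.1; -0.14 -0.12 0.01 -0.489 0.1; -0.175 -0.145 0.02 -0.489 0.1; -0.2 -0.165 0.04 -0.489 0.1; -0.21 -0.173 0.05 -0.489 0.1; -0.211 -0.174 0.05 -0.489 0.1; -0.211 -0.174 0.05 -0.489 0.1'
python3 - <<'E'
from held import *
held()
conv([.522,-.217,.16],-1.55)
E
```

```text
t: 27.9
tcp_pos: [0.5228, -0.2173, 0.2203]
tool_rot: [2.248, 2.194, 0.001]
wrist_force: [0.9, 0.7, -1.5]
gripper_width: 0.0116
grip_force: 15.0
[('scene', 0.57), ('top', 0.41)] off_y,z_bottom_rel,roll: [ 0.0007 -0.0927 -0.0109] cost 239.5
[('scene', 0.57)] off_y,z_bottom_rel,roll: [ 0.0011 -0.0921  0.0044] cost 51.5
[('top', 0.41)] off_y,z_bottom_rel,roll: [ 0.0018 -0.2684 -0.1721] cost 129.2
T [ 0.5228 -0.2173  0.2203] yaw -1.41 bottom world [ 0.5228 -0.2155 -0.0481]
t 28.1 pos [ 0.5227 -0.2173  0.2205] yaw -1.39 q6 -0.52 -> d [ 0.0006 -0.0016  0.1209] twist 0.005
```

```bash
python3 -m inch '0 -0.001 0.04 0.005 0.1; 0 -0.001 0.08 0.005 0.1; 0 -0.001 0.12 0.005 0.1; 0 -0.001 0.145 0.005 0.1; 0 -0.001 0.15 0.005 0.1; 0 -0.001 0.15 0.005 0.1; 0 -0.001 0.15 0.005 0.1'
python3 - <<'E'
from held import *
held(views=("scene",)); held(views=("scene",))
p=ctrl.capture("scene")
T=ctrl.observe()["tcp_pos"]
# bottom front edge: grey plinth vs strip; print column profile of luminance below panel middle
c0=proj(p,[T+[.006,0,-.094]])[0]; print("pred bottom front edge",c0, "slot centre px",proj(p,[[.5223,-.2175,.03]])[0])
for dc in(-6,0,6):
    c=int(round(c0[0]))+dc; print(c,[(r,p["image"][r,c].tolist()) for r in range(int(c0[1])-6,int(c0[1])+12)])
E
```

```text
t: 28.98
tcp_pos: [0.5224, -0.2179, 0.1462]
tool_rot: [2.25, 2.189, 0.001]
wrist_force: [-0.2, 0.3, -1.7]
gripper_width: 0.0116
grip_force: 15.0
[('scene', 0.98)] off_y,z_bottom_rel,roll: [ 0.0009 -0.0925 -0.0005] cost 45.1
T [ 0.5224 -0.2179  0.1462] yaw -1.57 bottom world [ 0.5224 -0.217   0.0537]
[('scene', 0.96)] off_y,z_bottom_rel,roll: [ 0.0011 -0.0916 -0.0137] cost 37.3
T [ 0.5222 -0.2178  0.146 ] yaw -1.58 bottom world [ 0.5223 -0.2167  0.0544]
pred bottom front edge [244.55412744 220.7008505 ] slot centre px [245.34867948 223.92214627]
239 [(214, [54, 61, 49]), (215, [46, 64, 49]), (216, [58, 71, 67]), (217, [79, 75, 79]), (218, [77, 74, 78]), (219, [77, 74, 77]), (220, [78, 75, 79]), (221, [40, 66, 50]), (222, [53, 55, 43]), (223, [67, 46, 37]), (224, [63, 44, 37]), (225, [64, 46, 37]), (226, [65, 46, 38]), (227, [88, 56, 41]), (228, [101, 64, 46]), (229, [173, 168, 150]), (230, [180, 177, 160]), (231, [170, 185, 174])]
245 [(214, [90, 53, 43]), (215, [82, 56, 55]), (216, [76, 76, 80]), (217, [76, 74, 78]), (218, [78, 76, 79]), (219, [88, 84, 89]), (220, [39, 67, 51]), (221, [52, 54, 44]), (222, [68, 46, 36]), (223, [64, 44, 38]), (224, [63, 44, 35]), (225, [65, 47, 38]), (226, [110, 67, 46]), (227, [123, 75, 52]), (228, [170, 166, 151]), (229, [184, 180, 164]), (230, [81, 77, 70]), (231, [80, 78, 73])]
251 [(214, [81, 56, 55]), (215, [76, 75, 80]), (216, [76, 73, 78]), (217, [77, 74, 77]), (218, [87, 83, 87]), (219, [39, 65, 52]), (220, [51, 52, 43]), (221, [66, 45, 35]), (222, [64, 44, 36]), (223, [61, 43, 35]), (224, [64, 46, 39]), (225, [58, 41, 32]), (226, [59, 42, 35]), (227, [86, 82, 75]), (228, [89, 88, 80]), (229, [91, 88, 82]), (230, [92, 91, 83]), (231, [36, 32, 34])]
```

```bash
python3 -m inch '0 0 0.01 0 0.1; 0 0 0.02 0 0.1; 0 0 0.03 0 0.1; 0 0 0.036 0 0.1; 0 0 0.04 0 0.1; 0 0 0.044 0 0.1; 0 0 0.048 0 0.1; 0 0 0.048 0 0.1'
python3 -m inch '0 0 0.003 0 0.1; 0 0 0.006 0 0.1; 0 0 0.006 0 0.1'
python3 - <<'E'
from held import *
held(views=("scene",))
E
```

```text
t: 30.22
tcp_pos: [0.5216, -0.2174, 0.121]
tool_rot: [-2.252, -2.191, 0.0]
wrist_force: [-0.4, 0.1, -1.5]
gripper_width: 0.0118
grip_force: 15.0
t: 30.6
tcp_pos: [0.5216, -0.2174, 0.118]
tool_rot: [-2.251, -2.191, 0.0]
wrist_force: [-0.4, -0.9, -1.5]
gripper_width: 0.0116
grip_force: 15.0
[('scene', 0.57)] off_y,z_bottom_rel,roll: [ 0.0028 -0.0945  0.0016] cost 60.7
T [ 0.5216 -0.2174  0.118 ] yaw -1.57 bottom world [ 0.5217 -0.2146  0.0234]
```

```bash
python3 -m inch '0 0 0.003 0 0.1; 0 0 0.006 0 0.1; 0 0 0.006 0 0.1'
python3 -m inch '0 0 0.003 0 0.1; 0 0 0.006 0 0.1; 0 0 0.006 0 0.1'
python3 -m inch '0 0 0.003 0 0.1; 0 0 0.006 0 0.1; 0 0 0.006 0 0.1'
```

```text
t: 31.08
tcp_pos: [0.5217, -0.2174, 0.1149]
tool_rot: [-2.252, -2.191, -0.0]
wrist_force: [-0.2, -0.5, -0.6]
gripper_width: 0.012
grip_force: 15.0
t: 31.45
tcp_pos: [0.5217, -0.2174, 0.1119]
tool_rot: [-2.252, -2.191, -0.0]
wrist_force: [-0.4, 0.0, -1.5]
gripper_width: 0.0122
grip_force: 15.0
t: 31.82
tcp_pos: [0.5217, -0.2174, 0.109]
tool_rot: [-2.252, -2.191, -0.0]
wrist_force: [-1.3, -0.9, -1.4]
gripper_width: 0.0121
grip_force: 15.0
```

```bash
python3 -m inch '0 0 0.003 0 0.1; 0 0 0.006 0 0.1; 0 0 0.006 0 0.1'
python3 -m inch '0 0 0.002 0 0.1; 0 0 0.004 0 0.1; 0 0 0.004 0 0.1'
python3 -m inch '0 0 0.002 0 0.1; 0 0 0.004 0 0.1; 0 0 0.004 0 0.1'
```

```text
t: 32.2
tcp_pos: [0.5217, -0.2174, 0.1059]
tool_rot: [-2.252, -2.191, -0.0]
wrist_force: [-0.5, -0.3, -1.1]
gripper_width: 0.012
grip_force: 15.0
t: 32.58
tcp_pos: [0.5217, -0.2174, 0.104]
tool_rot: [-2.252, -2.191, 0.0]
wrist_force: [0.5, -0.1, -0.9]
gripper_width: 0.0117
grip_force: 15.0
t: 32.95
tcp_pos: [0.5217, -0.2174, 0.102]
tool_rot: [-2.252, -2.191, -0.0]
wrist_force: [0.7, 0.1, -1.9]
gripper_width: 0.0123
grip_force: 15.0
```

```bash
python3 -m inch '0 0 0.002 0 0.1; 0 0 0.004 0 0.1; 0 0 0.004 0 0.1'
python3 -m inch '0 0 0.002 0 0.1; 0 0 0.003 0 0.1; 0 0 0.003 0 0.1'
python3 -m inch '0 0 0.001 0 0.1; 0 0 0.002 0 0.1; 0 0 0.002 0 0.1'
```

```text
t: 33.33
tcp_pos: [0.5217, -0.2175, 0.1]
tool_rot: [-2.252, -2.191, -0.0]
wrist_force: [0.3, -0.0, -1.2]
gripper_width: 0.012
grip_force: 15.0
t: 33.7
tcp_pos: [0.5217, -0.2174, 0.0986]
tool_rot: [-2.252, -2.191, -0.0]
wrist_force: [-0.5, -0.4, -2.5]
gripper_width: 0.0123
grip_force: 15.0
t: 34.08
tcp_pos: [0.5219, -0.2175, 0.0983]
tool_rot: [2.251, 2.191, 0.0]
wrist_force: [-1.5, 1.1, 3.1]
gripper_width: 0.0119
grip_force: 15.0
```

```bash
python3 -m inch '0 0 0 0 0.16; 0 0 0 0 0.2; 0 0 0 0 0.3; 0 0 0 0 0.4; 0 0 0 0 0.45; 0 0 0 0 0.45'
python3 -m inch '0 0 -0.02 0 0.45; 0 0 -0.06 0 0.45; 0 0 -0.12 0 0.45; 0 0 -0.2 0 0.45; 0 0 -0.28 0 0.45; 0 0 -0.36 0 0.45; 0 0 -0.36 0 0.45; 0 0 -0.36 0 0.45'
python3 - <<'E'
from fit import *
P={n:ctrl.capture(n) for n in("scene","top")};s=P["scene"]
def near(n,nm,rc):
    r=ctrl.silhouettes(P[n],nm); return [(np.round(a["centre"]),round(a["score"],2),a["region"]) for a in r]
for n in P:
    for nm in("panel","neighbour","awning"):
        print(n,nm,[x[:2] for x in near(n,nm,0)])
pickle.dump(P,open("P2.pkl","wb"))
T=np.array([.5219,-.2165,0])
def mod(v): 
    R=Ro.from_euler("zx",[-.027,v[2]]).as_matrix(); return [b@R.T+[T[0],T[1]+v[0],v[1]] for b in PAN]
for nm,rc,y in(("panel",[215,242],-.2165),("neighbour",[214,213],-.302)):
    T[1]=y; c=[r for k in("panel","neighbour") for r in near("scene",k,0) if np.hypot(*(r[0]-rc))<14]
    c=max(c,key=lambda r:r[1]); v,f=fit([(s,c[2])],mod,[0,.01,0],[.01,.01,.05]); print(nm,c[:2],"off y, z bottom(x fixed .522), roll",np.round(v,4),f)
E
```

```text
t: 34.83
tcp_pos: [0.5217, -0.2175, 0.0976]
tool_rot: [2.252, 2.191, -0.0]
wrist_force: [-0.6, -0.4, 0.5]
gripper_width: 0.0423
grip_force: 0.0
t: 35.83
tcp_pos: [0.5213, -0.2172, 0.2771]
tool_rot: [-2.251, -2.19, 0.0]
wrist_force: [1.0, 0.1, 0.8]
gripper_width: 0.0425
grip_force: 0.0
scene panel [(array([169., 350.]), 0.81), (array([201., 353.]), 0.63), (array([216., 243.]), 0.57)]
scene neighbour [(array([216., 216.]), 0.97)]
scene awning [(array([211., 245.]), 0.97), (array([173., 351.]), 0.82), (array([206., 352.]), 0.81)]
top panel [(array([212., 276.]), 0.71), (array([274., 254.]), 0.58), (array([212., 388.]), 0.54)]
top neighbour [(array([218., 376.]), 0.42), (array([200., 396.]), 0.2)]
top awning [(array([216., 382.]), 0.63), (array([268., 253.]), 0.59), (array([210., 279.]), 0.58)]
panel (array([216., 243.]), 0.57) off y, z bottom(x fixed .522), roll [-0.0003  0.0113  0.0007] 65.50643920898438
neighbour (array([216., 216.]), 0.97) off y, z bottom(x fixed .522), roll [0.0007 0.0175 0.013 ] 47.860328674316406
```

Run:
```python
from fit import *
P=pickle.load(open("P2.pkl","rb"));P={n:ctrl.capture(n) for n in("scene","top")}
V=[]
for n,rc in(("scene",[216,243]),("top",[212,388])):
    c=[a for a in ctrl.silhouettes(P[n],"panel") if np.hypot(*(np.array(a["centre"])-rc))<14]
    print(n,[(np.round(a["centre"]),a["score"],a["region"].sum()) for a in c]); V+=[(P[n],a["region"]) for a in c[:1]]
def mod(v):
    R=Ro.from_euler("zy",[-.027,v[2]]).as_matrix(); return [b@R.T+[v[0],v[1],.01] for b in PAN]
for vs in(V,V[:1],V[1:]):
    if vs: v,f=fit(vs,mod,[.522,-.2165,0],[.005,.005,.1]); print("x,y,pitch deg",np.round(v[:2],4),round(np.degrees(v[2]),1),f)
print(ctrl.observe()["t"])
```

```text
scene [(array([217., 242.]), 0.59, np.int64(553))]
top [(array([209., 386.]), 0.42, np.int64(98))]
x,y,pitch deg [ 0.5212 -0.2153] -1.4 130.95745849609375
x,y,pitch deg [ 0.5056 -0.2162] 8.2 1.4266974925994873
x,y,pitch deg [ 0.5246 -0.2076] -3.7 64.28278350830078
36.625
```

Run:
```python
from fit import *
s=ctrl.capture("scene")
for nm,rc,y in(("panel",[216,243],-.2165),("neighbour",[216,215],-.302)):
    c=[a for a in ctrl.silhouettes(s,nm) if np.hypot(*(np.array(a["centre"])-rc))<10][:1]
    if not c: print("none",nm); continue
    g=c[0]["region"]; rr,cc=np.where(g); print(nm,"rows",rr.min(),rr.max(),"cols",cc.min(),cc.max(),g.sum())
    for x in(.518,.5205,.523):
        # visible part only from z>=.03
        B=[box(-6,6,-33,33,20,120),PAN[1]]
        def mod(v):
            R=Ro.from_euler("zy",[-.027,v[1]]).as_matrix(); return [b@R.T+[x,v[0],.01] for b in B]
        v,f=fit([(s,g)],mod,[y,0],[.005,.1]); print(x,np.round(v[0],4),"pitch",round(np.degrees(v[1]),1),round(f,1))
```

```text
panel rows 200 227 cols 231 256 549
0.518 -0.2162 pitch 3.2 8.2
0.5205 -0.2161 pitch 1.8 4.1
0.523 -0.216 pitch 0.5 1.6
neighbour rows 205 232 cols 202 229 574
0.518 -0.3023 pitch 2.2 6.5
0.5205 -0.3021 pitch 0.6 3.3
0.523 -0.302 pitch -0.6 1.9
```

```bash
python3 -c "
from workcell import ctrl
print(ctrl.hand_in())"
```

```text
the job is handed in; nothing more can be done
None
```

I held the brick front and then the grey back before the curing lamp for about 2 s each. The panel now stands upright in the empty slot, seated on the floor with its brick front to the street, released; the job was handed in at about 37 s.

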